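Square two glazed tiles into the fence corner with an even joint

ROBOT

A 6-joint arm with a two-finger parallel gripper is mounted at the origin on a cart in front of the work surface, level with it; the furniture and walls round the work are solid. World frame = base frame: x ahead of the robot, y to its left, z up, the work surface at z = 0. Lengths are in m, angles in rad, forces in N, time in s.
With the tool pointing down it reaches from about 0.35 to 0.975 m from the base axis. Payload 7.1 kg.
Tool frame: the origin (TCP) lies between the finger pads; the fingertips stand 8 mm ahead of it and the grasp point (between the pads) lies 11 mm behind it; x points along the fingers, z is the direction in which the jaws open and shut, and the axes are right-handed (so a half turn about x gives the same grasp; the last joint's range is limited). The gripper opens to 88 mm and grips with 3 to 60 N. Pads are 20 mm wide; open, the fingers measure 115 mm over their backs; the gripper's body (75 mm by 178 mm) begins 61 mm behind the grasp point.
Start: joints at [-1.348, 0.423, 1.63, -0, 1.089, -0.019], TCP at [0.15, -0.607, 0.231] pointing down, gripper open.
Joint ranges: [-3, 3], [-0.9, 2.11], [0.09, 2.58], [-1.31, 4.45], [0.11, 2.69], [-2.54, 2.54]. Speed limits (rad/s): [2.39, 2.39, 3.01, 3.14, 3.14, 3.14].

INTERFACE

Orientations are given as a rotation vector (axis times angle).
In Python, from cell import * gives the robot as it stands.
- The arm moves only by the tool drive_tool, never from a script. Its arguments are lists of equal length, an entry for each row: "dp": the shift along the tool's x, y, z in cm, a list of three; "turn": the turn, a rotation vector about the tool's x, y, z in degrees, a list of three; "hand": the finger opening in cm, from 0 to 8.78. A call has 1 to 20 rows; each row is the pose to reach, as a shift and turn from the pose commanded when the call began, along the tool's axes at that moment; what a row does not reach only later rows make up. A row lasts 1/12 s, in which the tool goes at most 41.7 mm and 7.16 degrees, less where a joint would pass 70% of its speed; a pose out of reach is approached as far as the arm can. A call with a gripper value outside its range is refused whole. The fingers move at their own pace and stop on an object; "grip_force" is the grip in N (left out, the last holds). Time passes only in rows, so rows that repeat a pose let the fingers close. It gives the time, the measured TCP pose, the force and the opening at its end, in the units of the state.
- sense(): the state, without advancing time (a new reading comes with each control period).
- grab_frame(name): name is "scene" or "top" or "wrist"; returns a dict with "pixels" (420x560x3 uint8, red, green, blue), "range_z" (420x560 float32, m along the optical axis (not along the pixel's ray), 0 where there is no reading), "mtx" (3x3 intrinsics, pixels), "position" and "orientation" of the camera in the world. Camera axes: x right, y down, z forward; pixel columns grow to the right and rows downward; lengths in m; the calibration is good to about 2 mm. A picture is of the moment at which its call begins.
- sign_off(): hands the job in, once; it reports no verdict.
The state is a dict: "t": time; "q": joint angles; "joint_velocities": joint speeds; "effort": joint torques, N m; "position": TCP position; "tool_rot": TCP orientation; "force": force on the tool from outside, world axes, zero at the start; "ft_torque": the same for the moment, N m; "opening": finger opening in m.
Only numpy, scipy, OpenCV 4.12 (cv2) and the standard library are available. Lean on these libraries where they do the work, as an engineer would, in place of code of your own. Each camera call takes 0.05 s, during which the arm holds its last target.

TASK

Set out the first two tiles of a panel on the fenced board: push the blue tile square and tight into the corner of the two fences, and set the white tile next to it, flush along the long fence, with the wooden spacer block stood on the board between them and both tiles touching it, so that it fixes the joint. Then draw the spacer straight out without shifting the tiles and stand it upright on the bench, off the board. Leave the other things on the bench where they are.

Things in the scene. Friction and masses are not known exactly. Their poses are not given: they have to be found in the camera images.
- board: setting-out board: pale plywood 220 x 370 x 12 mm screwed flat to the bench (it does not move), with two brown hardwood fences on it. Origin: centre of its underside, at bench height. Its x axis points across the short way toward the long fence (away from the robot, give or take 0.2 rad), y along the long way toward the short end fence (robot's left), z up.
- corner (a point): the inner corner where the lines of the two fence faces meet, at the height of the board's top (12 mm above the bench); axes as the board's. The long fence's face is the plane x = 0 and runs from here 340 mm toward -y (to the board's right end); the end fence's face is the plane y = 0 and runs 195 mm toward -x. Both fences stand 22 mm above the board and are 22 mm wide; the last 6 mm at the corner are left open for dust. The board's top reaches to x = -195 mm and y = -345 mm.
- tile_blue: blue glazed tile with red clay underside, 65 mm along its x, 100 mm along its y, 16 mm thick, about 0.2 to 0.3 kg, loose on the board (1 to 2.5 N slide it), up to 0.3 rad out of square to the board. Origin: centre of its underside, z up. Home in the corner its origin lies at x = -32.5 mm, y = -50 mm in the corner's frame, its 100 mm side along the long fence.
- tile_white: white glazed tile of the same size and weight (65 x 100 x 16 mm, origin in the centre of its underside), loose on the board to the right (-y) of the blue one, up to 0.3 rad out of square. Set with the spacer's joint, its origin lies at x = -32.5 mm, y = -162 mm in the corner's frame.
- spacer: dark hardwood spacer block, 70 mm along its x, 12 mm thick along its y, 42 mm high, about 50 g, standing upright on the bench to the right of the board. Origin: centre of its underside, z up. Standing between the tiles, its long side across the board, its top 26 mm shows above them to be gripped; gripped off-centre it is pressed against one tile and drags that tile along when it is drawn, so grip it centred or ease the side load first.
- mould_half_a: white plaster mould block, 66 x 105 x 50 mm, on the bench right of the board's far end; leave it alone. Origin: centre of its underside.
- rubber_kidney: flat red rubber scraper, 52 x 96 x 9 mm, near the bench's front edge, right of the board; leave it alone. Origin: centre of its underside.
- slip_brush: brush with a wooden handle, 192 mm long, lying at the back left; leave it alone. Origin: about its middle, at bench height.
- spatula: spatula with a wooden handle, 185 mm long, lying beside the brush; leave it alone. Origin: about its middle, at bench height.
There are look-alikes about, which are no part of the job. Of the things shaped like the spacer, the dark wooden one is meant.

How it is judged:
By the outcome, as a careful person would: the job done as asked, in the order asked, and still so for the second after the job is handed in, with the robot touching nothing.
It also fails if it takes over 72 s, if anything falls off the work surface, if the arm or the gripper's body presses on something with over 40 N, if the wrist force passes 120 N, or if a joint passes its speed limit or range.

## Working session

There is one attempt and no reset: what is moved stays moved. The work goes in short steps, Python scripts to look and compute and a tool call to move; the robot and the scene stay as the last step left them, time stands still between calls to the robot, and variables do not carry over. Pictures are saved under pics/ and viewed, and the job is handed in when it is done.

Besides the shell and the picture viewer there is one more tool, called after "Call:" by a JSON object that holds its "api" and its "payload". drive_tool: Moves the arm, as the interface text tells. Its arguments: {"type":"object","properties":{"dp":{"type":"array"},"turn":{"type":"array"},"hand":{"type":"array"},"grip_force":{"type":"number"}},"required":["dp","turn","hand"]}

```bash
ls; mkdir -p pics; python3 - <<'E'
from cell import *
import cv2,numpy as np
s=sense();print(s)
for n in("scene","top"):
    f=grab_frame(n);cv2.imwrite(f"pics/{n}0.png",f["pixels"][:,:,::-1]);np.savez(f"pics/{n}0.npz",**f)
    print(n,f["mtx"],f["position"],f["orientation"])
E
```

```text
pics
{'t': 0.0, 'q': array([-1.34800379e+00,  4.23849604e-01,  1.63068788e+00,  6.12537763e-06,
        1.08858474e+00, -1.89949453e-02]), 'joint_velocities': array([ 0.00177546, -0.00075463, -0.0008564 , -0.0001675 ,  0.0008377 ,
        0.00143417]), 'effort': array([-2.65466202e-03, -5.44630086e+01, -2.73673278e+01,  6.42754231e-02,
        2.25981785e-02, -1.37319230e-04]), 'position': array([ 0.14955888, -0.60628358,  0.22989705]), 'tool_rot': array([ 1.0302481 ,  1.31513538, -1.02862859]), 'force': array([-0.00622862,  0.01082202, -0.99198842]), 'ft_torque': array([0.0272688 , 0.0046508 , 0.02082719]), 'opening': 0.0879053471545406}
scene [[420.48423619   0.         279.29492405]
 [  0.         420.48423619 206.7809728 ]
 [  0.           0.           1.        ]] [0.11078977 0.93235023 0.53339003] [-0.52744849  2.41172509 -1.55092657]
top [[416.05656685   0.         272.70255988]
 [  0.         416.05656685 204.73501595]
 [  0.           0.           1.        ]] [ 0.43928613 -0.02088604  1.31942029] [-2.14066267  2.20062434 -0.07354503]
```

View pics/scene0.png

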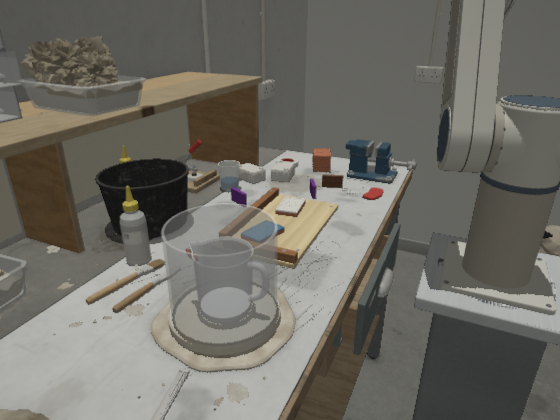

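View pics/top0.png

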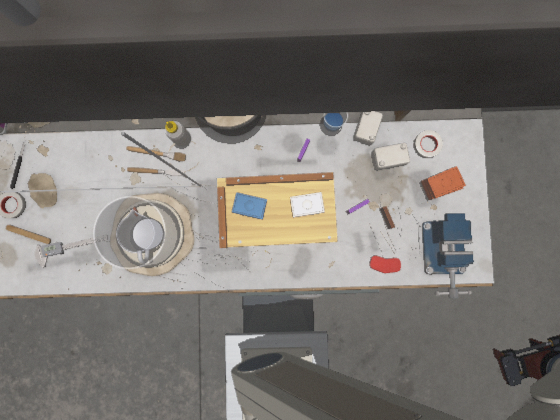

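```bash
cat > h.py <<'E'
import numpy as np,cv2
from scipy.spatial.transform import Rotation as R
def ray(f,uv,z):
    uv=np.atleast_2d(uv).astype(float)
    K=f["mtx"];d=np.c_[(uv[:,0]-K[0,2])/K[0,0],(uv[:,1]-K[1,2])/K[1,1],np.ones(len(uv))]
    d=d@R.from_rotvec(f["orientation"]).as_matrix().T
    p=f["position"];return p+d*((z-p[2])/d[:,2])[:,None]
def proj(f,P):
    P=np.atleast_2d(P);c=(P-f["position"])@R.from_rotvec(f["orientation"]).as_matrix()
    return c[:,:2]/c[:,2:]*[f["mtx"][0,0],f["mtx"][1,1]]+f["mtx"][:2,2]
def cloud(f):
    v,u=np.mgrid[:420,:560];z=f["range_z"];K=f["mtx"]
    c=np.stack([(u-K[0,2])/K[0,0]*z,(v-K[1,2])/K[1,1]*z,z],-1)
    return c@R.from_rotvec(f["orientation"]).as_matrix().T+f["position"]
def rect(f,mask,z,box=None):
    m=mask.astype(np.uint8)
    if box: 
        k=np.zeros_like(m);k[box[1]:box[3],box[0]:box[2]]=1;m=m*k
    n,l,s,c=cv2.connectedComponentsWithStats(m)
    i=1+np.argmax(s[1:,4]);m=(l==i).astype(np.uint8)
    cs,_=cv2.findContours(m,cv2.RETR_EXTERNAL,cv2.CHAIN_APPROX_NONE)
    c=max(cs,key=cv2.contourArea)[:,0,:]
    P=ray(f,c,z)[:,:2]
    r=cv2.minAreaRect((P*1000).astype(np.float32))
    return r,s[i],P
E
python3 - <<'E'
from h import *
f=np.load("pics/top0.npz");im=f["pixels"][:,:,::-1]
cv2.imwrite("pics/c1.png",cv2.resize(im[130:290,200:410],None,fx=3.7,fy=3.7,interpolation=cv2.INTER_CUBIC))
hsv=cv2.cvtColor(np.ascontiguousarray(im),cv2.COLOR_BGR2HSV)
for p in[(389,218),(249,206),(308,205),(280,240),(280,178),(222,220),(358,206),(350,240)]:
    print(p,hsv[p[1],p[0]],cloud(f)[p[1],p[0]].round(4))
s=np.load("pics/scene0.npz");cv2.imwrite("pics/c2.png",cv2.resize(s["pixels"][150:260,200:400,::-1],None,fx=4,fy=4,interpolation=cv2.INTER_CUBIC))
E
```

```text
(389, 218) [ 10 100 123] [ 0.4962 -0.3565  0.0412]
(249, 206) [105 105 190] [0.5461 0.0723 0.0296]
(308, 205) [130   3 236] [ 0.544  -0.1112  0.0296]
(280, 240) [ 22  95 232] [ 0.438  -0.0211  0.0119]
(280, 178) [ 10  38 155] [ 0.6303 -0.0266  0.0358]
(222, 220) [ 12 132 160] [0.5047 0.1569 0.0328]
(358, 206) [138 110 183] [ 0.5358 -0.2639  0.0397]
(350, 240) [  8   5 200] [ 0.4321 -0.2407  0.0049]
```

View pics/c1.png

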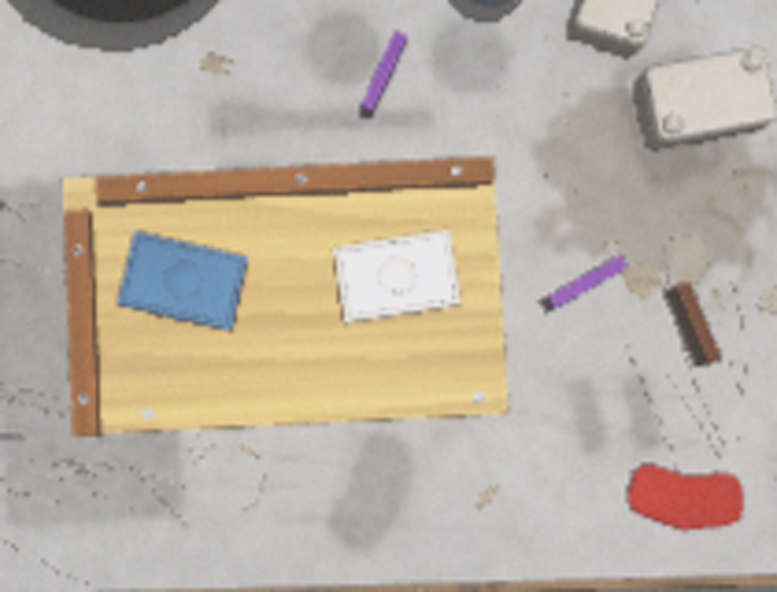

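View pics/c2.png

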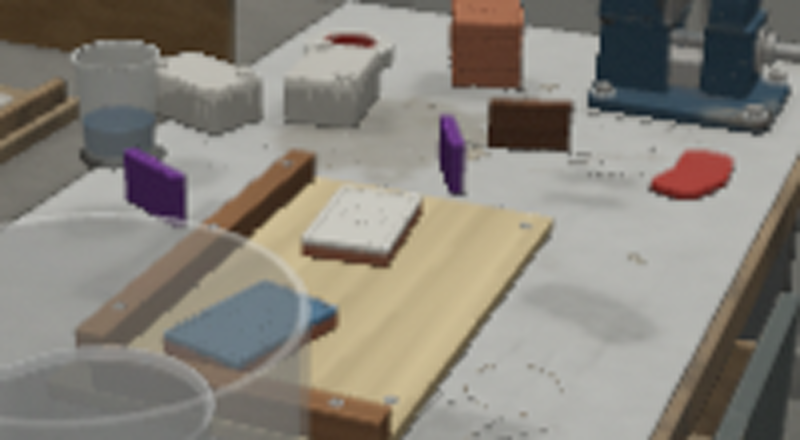

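```bash
cat >> h.py <<'E'
def T(s): return R.from_rotvec(s["tool_rot"]).as_matrix()
E
python3 - <<'E'
from cell import *
from h import *
s=sense();print(T(s).round(3))
f=grab_frame("wrist");Rt=T(s)
print("cam in tool",(Rt.T@(f["position"]-s["position"])).round(4),(Rt.T@R.from_rotvec(f["orientation"]).as_matrix()).round(3),f["mtx"][0,0])
f=np.load("pics/top0.npz");im=np.ascontiguousarray(f["pixels"][:,:,::-1]);hsv=cv2.cvtColor(im,cv2.COLOR_BGR2HSV);H,S,V=cv2.split(hsv)
r,st,P=rect(f,(abs(H.astype(int)-105)<12)&(S>70),.028,(225,180,280,225));print("blue",r,st)
r,st,P=rect(f,(S<25)&(V>205),.028,(285,188,332,222));print("white",r,st)
r,st,P=rect(f,(H<20)&(S>70)&(V<140),.042,(375,200,402,235));print("spacer",r,st)
C=cloud(f)
m=(C[...,2]>.029)&(C[...,2]<.04)&(H<18)&(S>30)
for b in[(230,165,340,190),(212,180,232,255)]:
    r,st,P=rect(f,m,.034,b);print("fence",r,st,cv2.boxPoints(r).round())
m=(H>15)&(H<30)&(S>60)
r,st,P=rect(f,m,.012,(210,170,345,255));print("board",r,st,cv2.boxPoints(r).round())
E
```

```text
[[-0.     0.971  0.239]
 [ 0.001  0.239 -0.971]
 [-1.    -0.    -0.001]]
cam in tool [-1.543e-01  8.020e-02 -1.000e-04] [[ 0.    -0.292  0.956]
 [ 0.    -0.956 -0.292]
 [ 1.     0.    -0.   ]] 332.6315616570141
blue ((547.8234252929688, 72.18975830078125), (96.36613464355469, 60.712188720703125), 75.42098999023438) [233 193  34  26 599]
white ((547.0810546875, -107.5270004272461), (61.78770446777344, 97.72219848632812), 7.377224922180176) [290 192  34  25 616]
spacer ((500.29150390625, -354.2652282714844), (66.55226135253906, 10.502079010009766), 20.382091522216797) [383 207  12  21  78]
fence ((630.8692626953125, -30.695358276367188), (23.18338394165039, 321.3291320800781), 1.267228603363037) [230 172 104  13 700] [[ 616.  130.]
 [ 623. -192.]
 [ 646. -191.]
 [ 639.  130.]]
fence ((514.5228881835938, 158.32191467285156), (187.40350341796875, 22.855222702026367), 1.1295393705368042) [217 187  10  61 424] [[421. 168.]
 [421. 145.]
 [608. 149.]
 [608. 172.]]
board ((533.316162109375, -11.995223999023438), (218.32949829101562, 369.2268371582031), 0.9093566536903381) [ 217  178  120   69 5495] [[ 421.  171.]
 [ 427. -198.]
 [ 645. -195.]
 [ 640.  174.]]
```

Call:
{"api": "drive_tool", "payload": {"dp": [[-2,52.8,-47.3],[-2,52.8,-47.3],[-2,52.8,-47.3],[-2,52.8,-47.3],[-2,52.8,-47.3],[-2,52.8,-47.3],[-2,52.8,-47.3],[-2,52.8,-47.3],[-2,52.8,-47.3],[-2,52.8,-47.3],[-2,52.8,-47.3],[-2,52.8,-47.3],[-2,52.8,-47.3],[-2,52.8,-47.3],[-2,52.8,-47.3],[-2,52.8,-47.3],[-2,52.8,-47.3],[-2,52.8,-47.3],[-2,52.8,-47.3],[-2,52.8,-47.3]], "turn": [[12.7,0,0],[12.7,0,0],[12.7,0,0],[12.7,0,0],[12.7,0,0],[12.7,0,0],[12.7,0,0],[12.7,0,0],[12.7,0,0],[12.7,0,0],[12.7,0,0],[12.7,0,0],[12.7,0,0],[12.7,0,0],[12.7,0,0],[12.7,0,0],[12.7,0,0],[12.7,0,0],[12.7,0,0],[12.7,0,0]], "hand": [6,6,6,6,6,6,6,6,6,6,6,6,6,6,6,6,6,6,6,6]}}

```text
t: 1.82
position: [0.5484, -0.021, 0.2502]
tool_rot: [1.193, 1.22, -1.195]
force: [-0.1, 0.2, -0.1]
opening: 0.0599
```

```bash
python3 - <<'E'
from cell import *
from h import *
s=sense();print(T(s).round(3),s["position"])
f=grab_frame("wrist");cv2.imwrite("pics/w1.png",f["pixels"][:,:,::-1]);np.savez("pics/w1.npz",**f)
E
```

```text
[[-0.001  1.     0.021]
 [-0.     0.021 -1.   ]
 [-1.    -0.001  0.   ]] [ 0.54844815 -0.02104766  0.25015889]
```

View pics/w1.png

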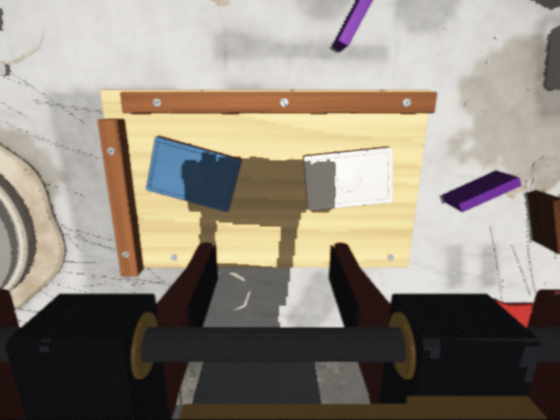

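```bash
cat > m.py <<'E'
from h import *
def board(f,long_z=.034,lc=(150,400),lr=(85,160),er=(140,260),ec=(90,160)):
    im=np.ascontiguousarray(f["pixels"][:,:,::-1]);lab=cv2.cvtColor(im,cv2.COLOR_BGR2LAB)
    hsv=cv2.cvtColor(im,cv2.COLOR_BGR2HSV);g=hsv[...,0].astype(float)
    G=im[...,1].astype(float)
    pts=[]
    for c in range(*lc,3):
        d=np.diff(cv2.GaussianBlur(G[lr[0]:lr[1],c:c+1],(1,3),0)[:,0]);i=np.argmax(d)
        if d[i]>15:
            w=d[max(i-2,0):i+3].clip(0);pts.append((c,lr[0]+max(i-2,0)+.5+(w*np.arange(len(w))).sum()/w.sum()))
    A=ray(f,np.array(pts),long_z)[:,:2]
    pts=[]
    for r in range(*er,3):
        d=np.diff(cv2.GaussianBlur(G[r:r+1,ec[0]:ec[1]],(3,1),0)[0]);i=np.argmax(d)
        if d[i]>15:
            w=d[max(i-2,0):i+3].clip(0);pts.append((ec[0]+max(i-2,0)+.5+(w*np.arange(len(w))).sum()/w.sum(),r))
    B=ray(f,np.array(pts),.012)[:,:2]
    out=[]
    for P in(A,B):
        v=cv2.fitLine((P*1000).astype(np.float32),cv2.DIST_HUBER,0,.01,.01).ravel()
        n=np.array([-v[1],v[0]]);res=(P*1000-v[2:])@n
        out.append(v);print("line ang",np.degrees(np.arctan2(v[1],v[0])).round(2),"pt",v[2:].round(1),"rms",res.std().round(2),len(P))
    (a,b)=out
    t=np.linalg.solve(np.c_[a[:2],-b[:2]],b[2:]-a[2:]);c=a[2:]+t[0]*a[:2];print("corner",c.round(1));return c
def tiles(f,bb,wb,z=.028):
    im=np.ascontiguousarray(f["pixels"][:,:,::-1]);hsv=cv2.cvtColor(im,cv2.COLOR_BGR2HSV);H,S,V=[a.astype(int) for a in cv2.split(hsv)]
    for n,m,b in(("blue",(abs(H-107)<15)&(S>60),bb),("white",(S<30)&(V>90),wb)):
        if b is None: continue
        m=cv2.morphologyEx(m.astype(np.uint8),cv2.MORPH_OPEN,np.ones((3,3),np.uint8))
        r,st,P=rect(f,m,z,b);print(n,np.round(r[0],1),np.round(r[1],1),round(r[2],2),st,cv2.boxPoints(r).round(1).tolist())
E
python3 - <<'E'
from m import *
f=np.load("pics/w1.npz");print(f["position"])
board(f);tiles(f,(135,125,255,225),(290,135,405,225))
E
```

```text
[ 0.62878744 -0.01927052  0.40434347]
line ang -88.77 pt [620.1 -42. ] rms 0.34 84
line ang 1.11 pt [507.5 147.8] rms 0.2 40
corner [615.9 149.9]
blue [549.6  71.5] [97.3 63.9] 75.34 [ 147  137   93   73 4603] [[506.29998779296875, 32.5], [568.0999755859375, 16.399999618530273], [592.7999877929688, 110.5], [531.0, 126.69999694824219]]
white [ 547.8 -107.9] [64.5 98.2] 7.17 [ 304  148   88   61 4615] [[509.6000061035156, -63.29999923706055], [521.9000244140625, -160.6999969482422], [585.9000244140625, -152.60000610351562], [573.5999755859375, -55.20000076293945]]
```

Call:
{"api": "drive_tool", "payload": {"dp": [[10,-7.1,-9.8],[10,-7.1,-9.8],[10,-7.1,-9.8],[10,-7.1,-9.8],[14,-7.1,-9.8],[17,-7.1,-9.8],[20,-7.1,-9.8],[21.5,-7.1,-9.8],[22.5,-7.1,-9.8],[22.5,-7.1,-9.8]], "turn": [[0,0,0],[0,0,0],[0,0,0],[0,0,0],[0,0,0],[0,0,0],[0,0,0],[0,0,0],[0,0,0],[0,0,0]], "hand": [6,6,6,6,6,6,6,6,6,6]}}

```text
t: 2.7
position: [0.4747, 0.0741, 0.0242]
tool_rot: [1.194, 1.22, -1.198]
force: [-0.2, -0.7, 1.1]
opening: 0.0598
```

Call:
{"api": "drive_tool", "payload": {"dp": [[0,1,0],[0,1.6,0],[0,2.0,0],[0,2.4,0],[0,2.8,0],[0,3.2,0],[0,3.6,0],[0,4.0,0],[0,4.4,0],[0,4.8,0],[0,5.2,0],[0,5.6,0],[0,5.9,0],[0,6.2,0]], "turn": [[0,0,0],[0,0,0],[0,0,0],[0,0,0],[0,0,0],[0,0,0],[0,0,0],[0,0,0],[0,0,0],[0,0,0],[0,0,0],[0,0,0],[0,0,0],[0,0,0]], "hand": [6,6,6,6,6,6,6,6,6,6,6,6,6,6]}}

```text
t: 3.87
position: [0.5385, 0.0767, 0.0256]
tool_rot: [1.194, 1.219, -1.194]
force: [-2.6, 0.5, 2.1]
opening: 0.0598
```

```bash
python3 - <<'E'
from cell import *
from h import *
s=sense();print(s["position"],s["force"])
f=grab_frame("wrist");cv2.imwrite("pics/w2.png",f["pixels"][:,:,::-1]);np.savez("pics/w2.npz",**f)
E
```

```text
[0.53848357 0.07672689 0.02562545] [-2.56051508  0.4663239   2.12554133]
```

View pics/w2.png

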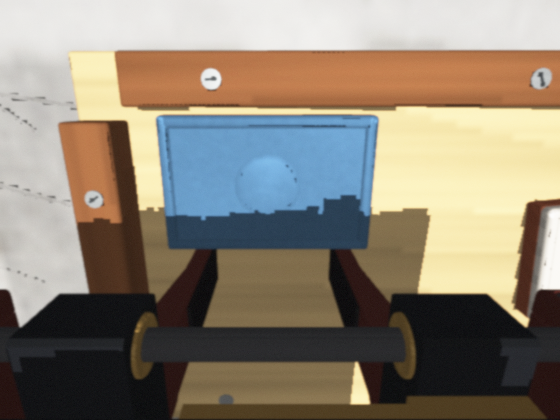

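Call:
{"api": "drive_tool", "payload": {"dp": [[0,0.15,0],[0,0.3,0],[0,0.4,0],[0,0.5,0],[0,0.5,0]], "turn": [[0,0,0],[0,0,0],[0,0,0],[0,0,0],[0,0,0]], "hand": [6,6,6,6,6]}}

```text
t: 4.33
position: [0.5419, 0.0767, 0.0255]
tool_rot: [1.193, 1.22, -1.196]
force: [-5.2, 0.6, 4.3]
opening: 0.0602
```

Call:
{"api": "drive_tool", "payload": {"dp": [[0,0.1,0],[0,0.2,0],[0,0.2,0]], "turn": [[0,0,0],[0,0,0],[0,0,0]], "hand": [6,6,6]}}

```text
t: 4.58
position: [0.542, 0.0767, 0.0254]
tool_rot: [1.191, 1.223, -1.199]
force: [-10.8, 0.5, 8.5]
opening: 0.0598
```

```bash
python3 - <<'E'
from cell import *
from h import *
from m import *
s=sense();print(s["position"],s["force"],s["ft_torque"])
f=grab_frame("wrist");cv2.imwrite("pics/w3.png",f["pixels"][:,:,::-1]);np.savez("pics/w3.npz",**f)
print(f["position"])
tiles(f,(140,80,400,260),None)
E
```

```text
[0.54201659 0.07666578 0.02536468] [-10.77694898   0.50844823   8.49225573] [0.21950962 1.7300953  0.05298247]
[0.62308557 0.0784191  0.17913484]
blue [585.5  80.5] [63.7 98.4] 1.17 [  156   116   222   134 27959] [[552.7000122070312, 129.10000610351562], [554.7000122070312, 30.600000381469727], [618.4000244140625, 31.899999618530273], [616.4000244140625, 130.39999389648438]]
```

View pics/w3.png

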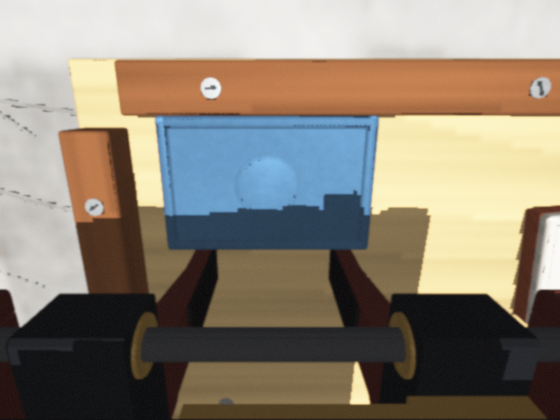

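Call:
{"api": "drive_tool", "payload": {"dp": [[0,-1,0],[-4,-1,0],[-4.5,-1,3],[-4.5,3.7,7.6],[-4.5,3.7,7.6],[-4.5,3.7,7.6],[-3,3.7,7.6],[-1,3.7,7.6],[0,3.7,7.6],[0,3.7,7.6]], "turn": [[0,0,0],[0,0,0],[0,0,0],[0,0,0],[0,0,0],[0,0,0],[0,0,0],[0,0,0],[0,0,0],[0,0,0]], "hand": [6,5,0,0,0,0,0,0,0,0]}}

```text
t: 5.47
position: [0.5816, 0.0019, 0.0235]
tool_rot: [1.193, 1.222, -1.197]
force: [-0.2, -1.1, -0.4]
opening: 0.0035
```

```bash
python3 - <<'E'
from cell import *
from h import *
from m import *
s=sense();print(s["position"],s["force"],s["ft_torque"],s["opening"])
f=grab_frame("wrist");cv2.imwrite("pics/w4.png",f["pixels"][:,:,::-1]);np.savez("pics/w4.npz",**f)
E
```

```text
[0.58159425 0.00191089 0.02349208] [-0.21047117 -1.0934586  -0.44305521] [ 0.01536555  0.03105381 -0.01592307] 0.0034727885670261718
```

View pics/w4.png

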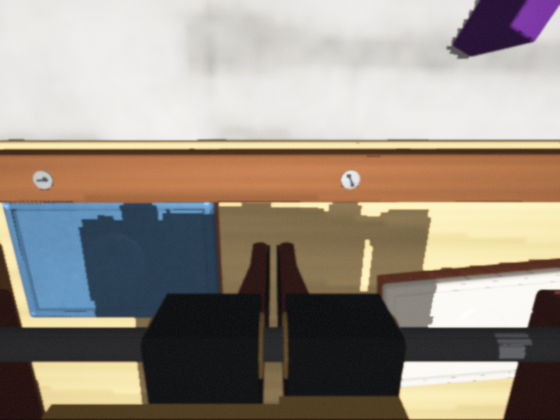

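Call:
{"api": "drive_tool", "payload": {"dp": [[0,0,-0.8],[0,0,-1.3],[0,0,-1.6],[0,0,-1.9],[0,0,-2.2],[0,0,-2.5],[0,0,-2.8],[0,0,-3.0],[0,0,-3.2],[0,0,-3.4],[0,0,-3.5]], "turn": [[0,0,0],[0,0,0],[0,0,0],[0,0,0],[0,0,0],[0,0,0],[0,0,0],[0,0,0],[0,0,0],[0,0,0],[0,0,0]], "hand": [0,0,0,0,0,0,0,0,0,0,0]}}

```text
t: 6.43
position: [0.5829, 0.0368, 0.0256]
tool_rot: [1.194, 1.219, -1.194]
force: [0.3, -2.8, 2.9]
opening: 0.0005
```

Call:
{"api": "drive_tool", "payload": {"dp": [[0,0,-0.15],[0,0,-0.3],[0,0,-0.4],[0,0,-0.5],[0,0,-0.5]], "turn": [[0,0,0],[0,0,0],[0,0,0],[0,0,0],[0,0,0]], "hand": [0,0,0,0,0]}}

```text
t: 6.85
position: [0.5832, 0.0391, 0.0257]
tool_rot: [1.191, 1.217, -1.195]
force: [1.3, -17.8, 1.7]
opening: 0.0004
```

```bash
python3 - <<'E'
from cell import *
from h import *
from m import *
s=sense();print(s["position"],s["force"],s["ft_torque"],s["opening"])
f=grab_frame("wrist");cv2.imwrite("pics/w5.png",f["pixels"][:,:,::-1]);np.savez("pics/w5.npz",**f)
E
```

```text
[0.58316586 0.03909805 0.02568088] [  1.26766859 -17.84680068   1.66458096] [-3.10911285 -0.24769657 -0.00945713] 0.0003684072402965368
```

View pics/w5.png

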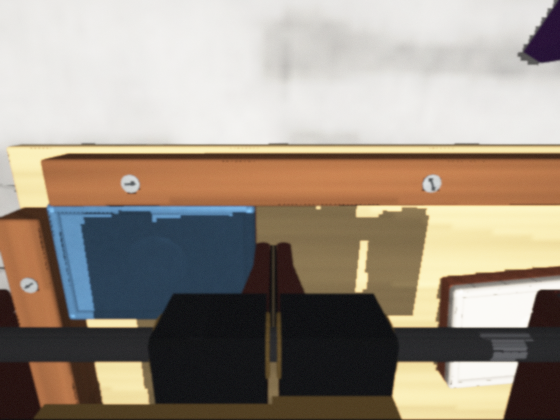

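Call:
{"api": "drive_tool", "payload": {"dp": [[0,0,0.6],[-4,0,0.6],[-4.5,-3,-2],[-4.5,-5.6,-5.6],[-4.5,-5.6,-5.6],[-4.5,-5.6,-5.6],[-2,-5.6,-5.6],[0,-5.6,-5.6],[0,-5.6,-5.6],[0,-5,-5.6],[0,-4.6,-5.6],[0,-4.3,-5.6],[0,-4.0,-5.6],[0,-3.8,-5.6],[0,-3.7,-5.6],[0,-3.7,-5.6]], "turn": [[0,0,0],[0,0,0],[0,0,0],[0,0,0],[0,0,0],[0,0,0],[0,0,0],[0,0,0],[0,0,0],[0,0,0],[0,0,0],[0,0,0],[0,0,0],[0,0,0],[0,0,0],[0,0,0]], "hand": [0,0,4,5,5,5,5,5,5,5,5,5,5,5,5,5]}}

```text
t: 8.23
position: [0.5416, 0.0965, 0.0261]
tool_rot: [1.191, 1.223, -1.2]
force: [-11.2, 0.1, 8.4]
opening: 0.05
```

```bash
python3 - <<'E'
from cell import *
from h import *
from m import *
s=sense();print(s["position"],s["force"],s["ft_torque"],s["opening"])
f=grab_frame("wrist");cv2.imwrite("pics/w6.png",f["pixels"][:,:,::-1]);np.savez("pics/w6.npz",**f)
E
```

```text
[0.54158507 0.09646972 0.02607791] [-11.17388464   0.06342717   8.40721056] [0.02226047 1.73294728 0.08933986] 0.050048651022075036
```

View pics/w6.png

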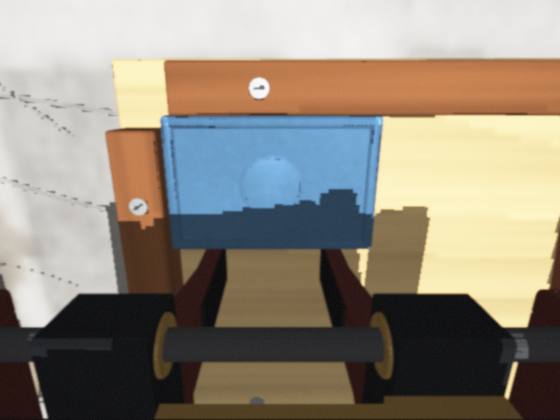

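Call:
{"api": "drive_tool", "payload": {"dp": [[0,-1,0],[-4,-1,0],[-4.5,-4,3],[-4.5,-7,20.4],[-4.5,-7,20.4],[-4.5,-7,20.4],[-4.5,-7,20.4],[-4.5,-7,20.4],[-3,-7,20.4],[0,-7,20.4],[0.1,-7,20.4],[0.1,-6.2,20.4],[0.1,-5.6,20.4],[0.1,-5.1,20.4],[0.1,-4.6,20.4],[0.1,-4.2,20.4],[0.1,-3.8,20.4],[0.1,-3.4,20.4],[0.1,-3.0,20.4]], "turn": [[0,0,0],[0,0,0],[0,0,0],[0,0,0],[0,0,0],[0,0,0],[0,0,0],[0,0,0],[0,0,0],[0,0,0],[0,0,0],[0,0,0],[0,0,0],[0,0,0],[0,0,0],[0,0,0],[0,0,0],[0,0,0],[0,0,0]], "hand": [5,5,6,6,6,6,6,6,6,6,6,6,6,6,6,6,6,6,6]}}

```text
t: 9.87
position: [0.5186, -0.1076, 0.0248]
tool_rot: [1.194, 1.219, -1.195]
force: [-4.1, -0.3, 2.7]
opening: 0.06
```

Call:
{"api": "drive_tool", "payload": {"dp": [[0,0.5,0],[0,0.9,0],[0,1.3,0],[0,1.7,0],[0,2.1,0],[0,2.4,0],[0,2.6,0],[0,2.8,0],[0,2.9,0],[0,2.9,0]], "turn": [[0,0,0],[0,0,0],[0,0,0],[0,0,0],[0,0,0],[0,0,0],[0,0,0],[0,0,0],[0,0,0],[0,0,0]], "hand": [6,6,6,6,6,6,6,6,6,6]}}

```text
t: 10.7
position: [0.5459, -0.1071, 0.0244]
tool_rot: [1.193, 1.222, -1.197]
force: [-8.4, -1.6, 7.2]
opening: 0.0603
```

```bash
python3 - <<'E'
from cell import *
from h import *
from m import *
s=sense();print(s["position"],s["force"],s["ft_torque"],s["opening"])
f=grab_frame("wrist");cv2.imwrite("pics/w7.png",f["pixels"][:,:,::-1]);np.savez("pics/w7.npz",**f)
E
```

```text
[ 0.54588597 -0.10712614  0.02442254] [-8.38733312 -1.58628221  7.1857243 ] [-0.33183707  1.39275514  0.00455115] 0.06034479744009141
```

View pics/w7.png

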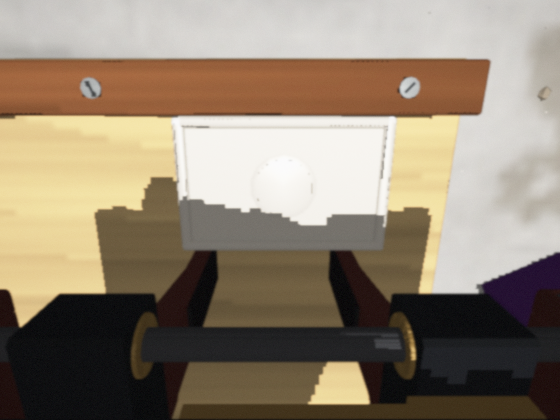

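Call:
{"api": "drive_tool", "payload": {"dp": [[0,-1,0],[-4,-1,0],[-4.5,1,4],[-4.5,3.8,8],[-4.5,3.8,8],[-4.5,3.8,8],[-2,3.8,8],[0,3.8,8],[0,3.8,8],[0,3.8,7],[0,3.8,6.4],[0,3.8,5.8],[0,3.8,5.2],[0,3.8,4.6],[0,3.8,4.0],[0,3.8,3.4],[0,3.8,2.8],[0,3.8,2.2],[0,3.8,1.6],[0,3.8,1.0]], "turn": [[0,0,0],[0,0,0],[0,0,0],[0,0,0],[0,0,0],[0,0,0],[0,0,0],[0,0,0],[0,0,0],[0,0,0],[0,0,0],[0,0,0],[0,0,0],[0,0,0],[0,0,0],[0,0,0],[0,0,0],[0,0,0],[0,0,0],[0,0,0]], "hand": [6,6,0,0,0,0,0,0,0,0,0,0,0,0,0,0,0,0,0,0]}}

```text
t: 12.42
position: [0.5859, -0.1164, 0.0255]
tool_rot: [1.193, 1.218, -1.194]
force: [-3.3, -6.3, 2.6]
opening: 0.0004
```

```bash
python3 - <<'E'
from cell import *
from h import *
from m import *
s=sense();print(s["position"],s["force"],s["ft_torque"],s["opening"])
f=grab_frame("wrist");cv2.imwrite("pics/w8.png",f["pixels"][:,:,::-1]);np.savez("pics/w8.npz",**f)
E
```

```text
[ 0.58594664 -0.11641352  0.02548302] [-3.25808864 -6.30749687  2.5814866 ] [-0.97575204  0.55926941  0.05858136] 0.0003595594595763347
```

View pics/w8.png

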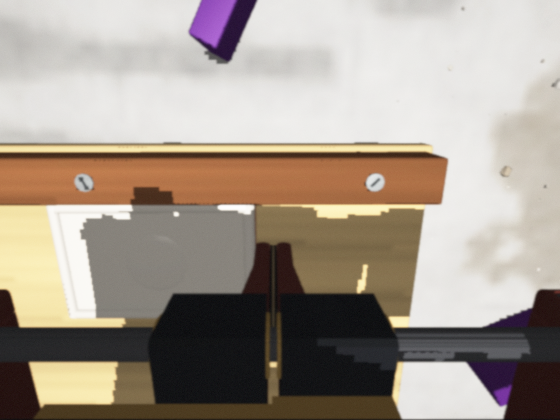

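Call:
{"api": "drive_tool", "payload": {"dp": [[0,0,-0.6],[0,0,-1.2],[0,0,-1.8],[0,0,-2.3],[0,0,-2.7],[0,0,-2.7],[0,0,-2.2],[-4,0,-2.2],[-8,-4,-2.2],[-12,-8,-2.2],[-14,-8,-2.2],[-14,-8,-2.2]], "turn": [[0,0,0],[0,0,0],[0,0,0],[0,0,0],[0,0,0],[0,0,0],[0,0,0],[0,0,0],[0,0,0],[0,0,0],[0,0,0],[0,0,0]], "hand": [0,0,0,0,0,0,0,0,0,0,0,0]}}

```text
t: 13.47
position: [0.505, -0.0964, 0.1696]
tool_rot: [1.197, 1.214, -1.191]
force: [-0.1, -0.3, 0.3]
opening: 0.0008
```

```bash
python3 - <<'E'
from cell import *
from h import *
from m import *
s=sense();print(s["position"],s["force"],s["q"])
f=grab_frame("wrist");cv2.imwrite("pics/w9.png",f["pixels"][:,:,::-1]);np.savez("pics/w9.npz",**f)
E
```

```text
[ 0.50503435 -0.09639113  0.16959145] [-0.10784814 -0.2804887   0.3265985 ] [-2.12013566e-01  3.45462831e-01  1.92329167e+00  6.12515982e-04
  8.67459021e-01  1.33894597e+00]
```

View pics/w9.png

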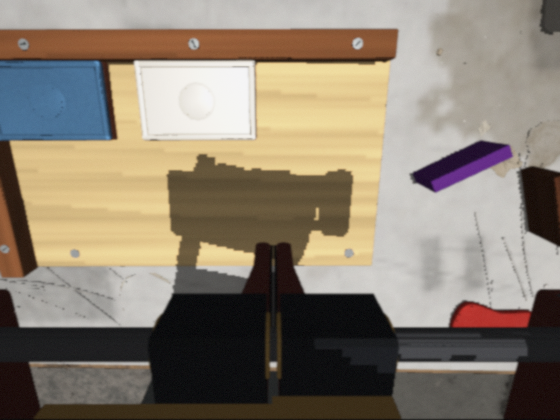

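Call:
{"api": "drive_tool", "payload": {"dp": [[0,0.5,23.5],[0,0.5,23.5],[0,0.5,23.5],[0,0.5,23.5],[0,0.5,23.5],[0,0.5,23.5],[0,0.5,23.5],[0,0.5,23.5]], "turn": [[-19.2,0,0],[-19.2,0,0],[-19.2,0,0],[-19.2,0,0],[-19.2,0,0],[-19.2,0,0],[-19.2,0,0],[-19.2,0,0]], "hand": [4,4,4,4,4,4,4,4]}}

```text
t: 14.18
position: [0.5152, -0.3325, 0.1632]
tool_rot: [0.946, 1.356, -0.946]
force: [-0.0, 0.8, -0.8]
opening: 0.0398
```

```bash
python3 - <<'E'
from cell import *
from h import *
from m import *
s=sense();print(s["position"],s["force"],T(s).round(3))
f=grab_frame("wrist");cv2.imwrite("pics/w10.png",f["pixels"][:,:,::-1]);np.savez("pics/w10.npz",**f)
im=np.ascontiguousarray(f["pixels"][:,:,::-1]);hsv=cv2.cvtColor(im,cv2.COLOR_BGR2HSV)
C=cloud(f);m=(C[...,2]>.036)&(C[...,2]<.048)&(C[...,0]>.44)&(C[...,1]<-.31)
m[280:]=0
print(m.sum());r,st,P=rect(f,m,.042);print(r,st,cv2.boxPoints(r).round(1))
E
```

```text
[ 0.51520578 -0.33248608  0.16323797] [-0.04734066  0.78347525 -0.81773314] [[-0.     0.939  0.345]
 [ 0.001  0.345 -0.939]
 [-1.    -0.    -0.001]]
9086
((672.4894409179688, -379.9591064453125), (43.75953674316406, 107.52864837646484), 20.162376403808594) [ 334    0  150   66 7290] [[ 633.4 -337. ]
 [ 670.5 -438. ]
 [ 711.6 -422.9]
 [ 674.5 -321.9]]
```

View pics/w10.png

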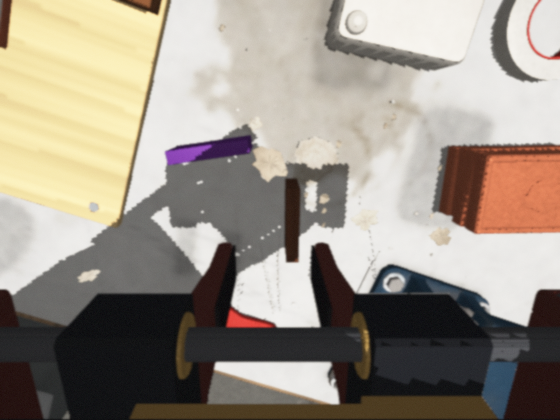

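```bash
python3 - <<'E'
from h import *
f=np.load("pics/w10.npz")
C=cloud(f);m=(C[...,2]>.036)&(C[...,2]<.048)&(C[...,0]<.58)&(C[...,0]>.44)&(C[...,1]<-.31)
m[275:]=0;m[:,:270]=0;m[:,320:]=0
r,st,P=rect(f,m,.042);print(r,st,cv2.boxPoints(r).round(1))
t=np.load("pics/top0.npz");D=cloud(t);s=(D[...,0]>.33)&(D[...,0]<.62)&(D[...,1]<-.38)&(D[...,1]>-.62)&(D[...,2]<.3)
for z in(.05,.07,.09,.12):
    q=s&(D[...,2]>z);print(z,q.sum(),D[q].max(0) if q.any() else 0,D[q].min(0) if q.any() else 0)
E
```

```text
((500.3766784667969, -355.4717102050781), (70.33071899414062, 12.149371147155762), 20.146299362182617) [ 285  187   15   76 1045] [[ 465.3 -361.9]
 [ 469.5 -373.3]
 [ 535.5 -349.1]
 [ 531.3 -337.7]]
0.05 2181 [ 0.61996788 -0.46879426  0.12494869] [ 0.33004253 -0.58394542  0.05000849]
0.07 1468 [ 0.60707672 -0.48519775  0.12494869] [ 0.33308194 -0.57414035  0.07001923]
0.09 1332 [ 0.50360456 -0.48519775  0.12494869] [ 0.35248569 -0.5693866   0.09000029]
0.12 72 [ 0.4905742  -0.49444987  0.12494869] [ 0.3573567  -0.56271481  0.1200225 ]
```

Call:
{"api": "drive_tool", "payload": {"dp": [[3,-2.2,1.65],[6,-2.2,1.65],[8,-2.2,1.65],[9,-2.2,1.65],[9,-2.2,1.65]], "turn": [[0,0,0],[0,0,0],[0,0,0],[0,0,0],[0,0,0]], "hand": [3,3,3,3,3]}}

```text
t: 14.65
position: [0.4992, -0.3515, 0.072]
tool_rot: [0.944, 1.362, -0.943]
force: [-0.4, -0.6, -0.2]
opening: 0.03
```

```bash
python3 - <<'E'
from cell import *
from h import *
s=sense();print(s["position"],s["force"]);d=np.array([.5004,-.3555,.029])-s["position"];print(T(s).T@d*100, np.degrees(np.arctan2(*T(s)[[1,0],1])))
f=grab_frame("wrist");cv2.imwrite("pics/w11.png",f["pixels"][:,:,::-1])
E
```

```text
[ 0.49924283 -0.35149722  0.07203699] [-0.35215501 -0.60491245 -0.23058979]
[ 4.30186191 -0.01991319  0.43477418] 20.439109426734205
```

View pics/w11.png

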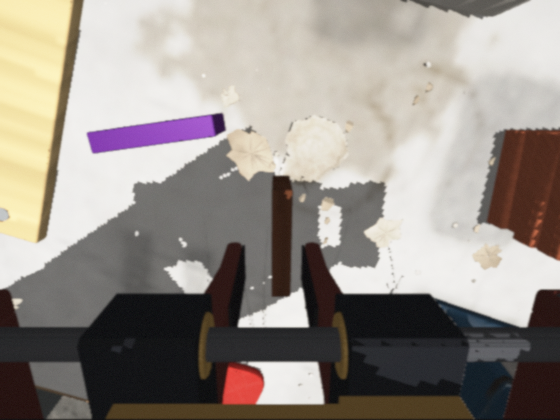

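Call:
{"api": "drive_tool", "payload": {"dp": [[0,0,0.4],[2,0,0.4],[3.5,0,0.4],[4.3,0,0.4],[4.3,0,0.4],[4.3,0,0.4],[4.3,0,0.4],[4.3,0,0.4],[4.3,0,0.4]], "turn": [[0,0,0],[0,0,0],[0,0,0],[0,0,0],[0,0,0],[0,0,0],[0,0,0],[0,0,0],[0,0,0]], "hand": [3,3,3,3,2,0.5,0.5,0.5,0.5], "grip_force": 15}}

```text
t: 15.45
position: [0.5026, -0.3583, 0.0329]
tool_rot: [0.943, 1.354, -0.943]
force: [0.4, -0.3, 4.8]
opening: 0.0121
```

```bash
python3 - <<'E'
from cell import *
from h import *
from m import *
s=sense();print(s["position"],s["force"],s["opening"],T(s).round(3))
f=np.load("pics/w9.npz");board(f,lc=(110,380),lr=(45,90),er=(150,250),ec=(5,60));tiles(f,(0,60,110,140),(130,55,265,150))
E
```

```text
[ 0.50259839 -0.3582666   0.03294709] [ 0.40022225 -0.33272486  4.78102205] 0.0121273302686117 [[ 0.002  0.938  0.348]
 [-0.001  0.348 -0.938]
 [-1.     0.001  0.002]]
line ang -89.44 pt [618.9 -76.1] rms 0.89 90
line ang 1.38 pt [489.8 147.5] rms 0.21 34
corner [616.7 150.6]
blue [585.4  95.5] [63.9 97.9] 1.12 [   0   60  110   80 8489] [[552.5999755859375, 143.8000030517578], [554.5, 45.900001525878906], [618.2999877929688, 47.20000076293945], [616.4000244140625, 145.10000610351562]]
white [587.9 -29.7] [63.9 98.9] 1.12 [ 134   60  121   80 9062] [[555.0, 19.100000381469727], [556.9000244140625, -79.80000305175781], [620.7999877929688, -78.5], [618.7999877929688, 20.399999618530273]]
```

Call:
{"api": "drive_tool", "payload": {"dp": [[-1,0,0],[-3,0,0],[-6,0,0],[-9,0,0],[-10,3,-5],[-10,21,-34.3],[-10,21,-34.3],[-10,21,-34.3],[-10,21,-34.3],[-10,21,-34.3],[-10,21,-34.3],[-10,21,-34.3],[-10,21,-34.3],[-10,21,-34.3],[-10,21,-34.3],[-10,21,-34.3],[-10,21,-34.3]], "turn": [[0,0,0],[0,0,0],[0,0,0],[0,0,0],[5,0,0],[19.2,0,0],[19.2,0,0],[19.2,0,0],[19.2,0,0],[19.2,0,0],[19.2,0,0],[19.2,0,0],[19.2,0,0],[19.2,0,0],[19.2,0,0],[19.2,0,0],[19.2,0,0]], "hand": [0.5,0.5,0.5,0.5,0.5,0.5,0.5,0.5,0.5,0.5,0.5,0.5,0.5,0.5,0.5,0.5,0.5]}}

```text
t: 16.87
position: [0.5791, 0.0366, 0.1321]
tool_rot: [1.194, 1.219, -1.194]
force: [0.6, -0.3, -1.0]
opening: 0.0118
```

```bash
python3 - <<'E'
from cell import *
from h import *
s=sense();print(s["position"],s["force"],s["opening"]);d=np.array([.580,.036,.060])-s["position"];print(T(s).T@d*100, np.degrees(np.arctan2(*T(s)[[1,0],1])),T(s).round(3))
f=grab_frame("wrist");cv2.imwrite("pics/w12.png",f["pixels"][:,:,::-1]);np.savez("pics/w12.npz",**f)
E
```

```text
[0.57910548 0.036577   0.13206684] [ 0.59367941 -0.30234499 -1.03360473] 0.011776389017335905
[7.20669262 0.08889763 0.05745238] 1.190419241445871 [[-0.     1.     0.021]
 [-0.     0.021 -1.   ]
 [-1.    -0.     0.   ]]
```

View pics/w12.png

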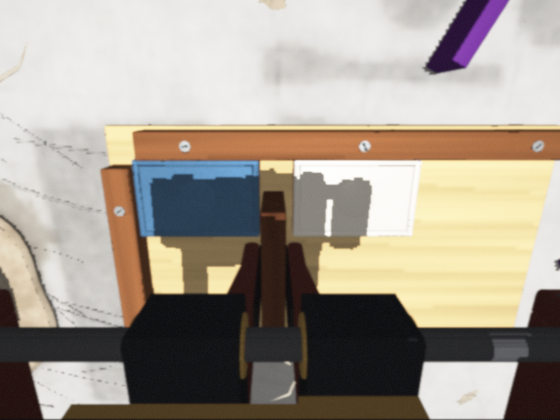

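Call:
{"api": "drive_tool", "payload": {"dp": [[2,0.1,0.05],[4.5,0.1,0.05],[6.5,0.1,0.05],[7.8,0.1,0.05],[8.3,0.1,0.05],[8.5,0.1,0.05],[8.5,0.1,0.05]], "turn": [[0,0,0],[0,0,0],[0,0,0],[0,0,0],[0,0,0],[0,0,0],[0,0,0]], "hand": [0.5,0.5,0.5,0.5,0.5,0.5,0.5]}}

```text
t: 17.5
position: [0.5806, 0.0358, 0.0468]
tool_rot: [1.195, 1.218, -1.195]
force: [-0.6, -0.3, 0.1]
opening: 0.0118
```

```bash
python3 - <<'E'
from cell import *
from h import *
s=sense();print(s["position"],s["force"],s["opening"])
f=grab_frame("wrist");cv2.imwrite("pics/w13.png",f["pixels"][:,:,::-1]);np.savez("pics/w13.npz",**f)
E
```

```text
[0.58057881 0.0358158  0.04683344] [-0.60396355 -0.31907183  0.13370135] 0.011778325902659325
```

View pics/w13.png

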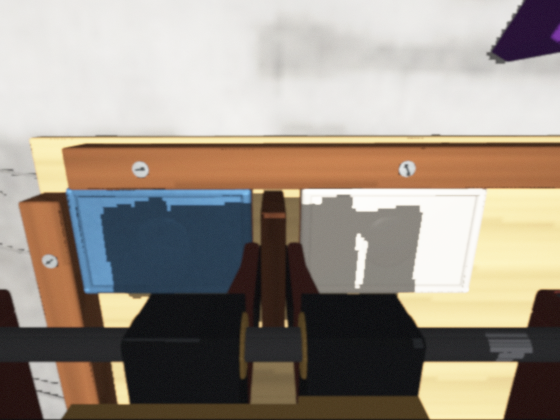

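Call:
{"api": "drive_tool", "payload": {"dp": [[0.1,0,0],[0.2,0,0],[0.3,0,0],[0.3,0,0]], "turn": [[0,0,0],[0,0,0],[0,0,0],[0,0,0]], "hand": [0.5,0.5,0.5,0.5]}}

```text
t: 17.88
position: [0.5811, 0.0365, 0.0449]
tool_rot: [1.195, 1.218, -1.193]
force: [-1.2, -0.2, 7.0]
opening: 0.012
```

Call:
{"api": "drive_tool", "payload": {"dp": [[-0.1,0,0],[-0.1,0,0],[-0.1,0,0],[-1.5,0,0],[-4,0,0],[-5,0,2],[-5,0.7,14.2],[-5,0.7,14.2],[-5,0.7,14.2],[-5,0.7,14.2],[-2,0.7,14.2],[0,0.7,14.2],[1.8,0.7,14.2],[1.9,0.7,14.2],[1.9,0.7,14.2]], "turn": [[0,0,0],[0,0,0],[0,0,0],[0,0,0],[0,0,0],[0,0,0],[0,0,0],[0,0,0],[0,0,0],[0,0,0],[0,0,0],[0,0,0],[0,0,0],[0,0,0],[0,0,0]], "hand": [2.2,2.2,2.2,3,3,3,1,0,0,0,0,0,0,0,0]}}

```text
t: 19.13
position: [0.5894, -0.105, 0.0238]
tool_rot: [1.193, 1.221, -1.196]
force: [0.5, 0.4, 1.4]
opening: 0.0005
```

```bash
python3 - <<'E'
from cell import *
from h import *
s=sense();print(s["position"],s["force"],s["opening"])
f=grab_frame("wrist");cv2.imwrite("pics/w14.png",f["pixels"][:,:,::-1]);np.savez("pics/w14.npz",**f)
E
```

```text
[ 0.58935354 -0.10495794  0.02375455] [0.50486309 0.35078939 1.39618996] 0.0004759488706994876
```

View pics/w14.png

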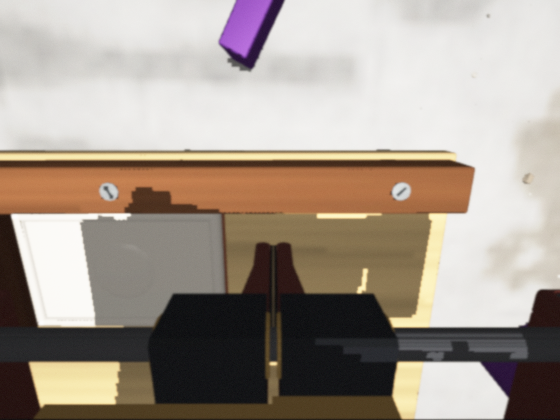

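Call:
{"api": "drive_tool", "payload": {"dp": [[0,0,-0.5],[0,0,-1.0],[0,0,-1.3],[0,0,-1.5],[0,0,-1.7],[0,0,-1.9],[0,0,-2.1],[0,0,-2.3],[0,0,-2.5],[0,0,-2.7],[0,0,-2.9],[0,0,-3.05]], "turn": [[0,0,0],[0,0,0],[0,0,0],[0,0,0],[0,0,0],[0,0,0],[0,0,0],[0,0,0],[0,0,0],[0,0,0],[0,0,0],[0,0,0]], "hand": [0,0,0,0,0,0,0,0,0,0,0,0]}}

```text
t: 20.18
position: [0.5901, -0.0758, 0.0253]
tool_rot: [1.194, 1.217, -1.194]
force: [-0.7, -6.2, 3.2]
opening: 0.0003
```

```bash
python3 - <<'E'
from cell import *
from h import *
s=sense();print(s["position"],s["force"],s["opening"])
f=grab_frame("wrist");cv2.imwrite("pics/w15.png",f["pixels"][:,:,::-1]);np.savez("pics/w15.npz",**f)
E
```

```text
[ 0.5900554  -0.07577378  0.02534798] [-0.71214991 -6.20894527  3.1872976 ] 0.00025402596348387917
```

View pics/w15.png

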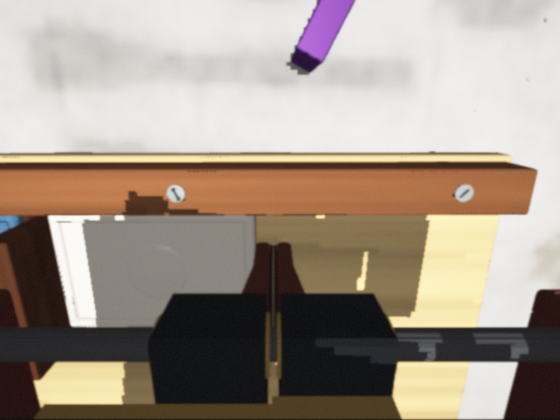

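Call:
{"api": "drive_tool", "payload": {"dp": [[0,0,-0.15],[0,0,-0.3],[0,0,-0.45],[0,0,-0.5],[0,0,-0.5]], "turn": [[0,0,0],[0,0,0],[0,0,0],[0,0,0],[0,0,0]], "hand": [0,0,0,0,0]}}

```text
t: 20.65
position: [0.59, -0.0728, 0.0254]
tool_rot: [1.192, 1.216, -1.194]
force: [-1.8, -17.2, 4.2]
opening: 0.0006
```

Call:
{"api": "drive_tool", "payload": {"dp": [[0,0,0.6],[-4,0,0.6],[-4.5,-3,-2],[-4.5,-5.8,-6],[-4.5,-5.8,-6],[-4.5,-5.8,-6],[-2,-5.8,-6],[0,-5.8,-6],[0,-5.8,-6],[0,-5.2,-6],[0,-4.9,-6],[0,-4.6,-6],[0,-4.4,-6],[0,-4.2,-6],[0,-4.1,-6],[0,-4.1,-6]], "turn": [[0,0,0],[0,0,0],[0,0,0],[0,0,0],[0,0,0],[0,0,0],[0,0,0],[0,0,0],[0,0,0],[0,0,0],[0,0,0],[0,0,0],[0,0,0],[0,0,0],[0,0,0],[0,0,0]], "hand": [0,0,4,5,5,5,5,5,5,5,5,5,5,5,5,5]}}

```text
t: 21.98
position: [0.5439, -0.011, 0.0251]
tool_rot: [1.191, 1.224, -1.2]
force: [-12.0, -2.5, 9.6]
opening: 0.0498
```

```bash
python3 - <<'E'
from cell import *
from h import *
s=sense();print(s["position"],s["force"],s["opening"])
f=grab_frame("wrist");cv2.imwrite("pics/w16.png",f["pixels"][:,:,::-1]);np.savez("pics/w16.npz",**f)
E
```

```text
[ 0.543878   -0.01100524  0.02507063] [-11.97757808  -2.49437765   9.59108365] 0.04983126704706761
```

View pics/w16.png

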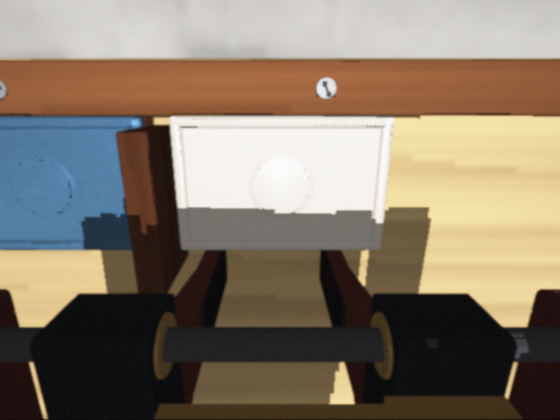

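Call:
{"api": "drive_tool", "payload": {"dp": [[0,-1,0],[-4,-1,0],[-8,-0.5,-2],[-10,3.2,-5.3],[-10,3.2,-5.3],[-10,3.2,-5.3],[-10,3.2,-5.3]], "turn": [[0,0,0],[0,0,0],[0,0,0],[0,0,0],[0,0,0],[0,0,0],[0,0,0]], "hand": [5,5,4,2.4,2.4,2.4,2.4]}}

```text
t: 22.62
position: [0.5785, 0.0431, 0.125]
tool_rot: [1.194, 1.218, -1.192]
force: [-0.3, 0.2, -0.2]
opening: 0.0243
```

```bash
cat > sp.py <<'E'
from cell import *
from h import *
def spacer(f,zt=.054,half=.05,c=(.58,.043)):
    C=cloud(f);m=(C[...,2]>zt-.008)&(C[...,2]<zt+.006)&(abs(C[...,0]-c[0])<half)&(abs(C[...,1]-c[1])<.03)
    hsv=cv2.cvtColor(np.ascontiguousarray(f["pixels"]),cv2.COLOR_RGB2HSV);m&=hsv[...,1]>60
    r,st,P=rect(f,m,zt);print("spacer",np.round(r[0],1),np.round(r[1],1),round(r[2],2),st)
E
python3 - <<'E'
from sp import *
from m import *
s=sense();print(s["position"],s["force"],s["opening"])
f=grab_frame("wrist");cv2.imwrite("pics/w17.png",f["pixels"][:,:,::-1]);np.savez("pics/w17.npz",**f)
spacer(f)
E
```

```text
[0.5785274  0.043137   0.12502998] [-0.2691959   0.17123913 -0.24243189] 0.024317715002362378
spacer [580.1  42.7] [70.5 11.8] 1.7 [ 266  171   17   94 1493]
```

View pics/w17.png

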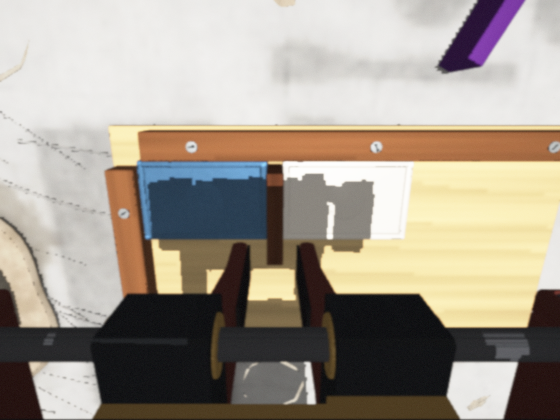

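Call:
{"api": "drive_tool", "payload": {"dp": [[2,0,0],[4.5,0,0],[6.5,0,0],[7.8,0,0],[8,0,0],[8,0,0],[8,0,0]], "turn": [[0,0,0],[0,0,0],[0,0,0],[0,0,0],[0,0,0],[0,0,0],[0,0,0]], "hand": [2.4,2.4,2.4,2.4,2.4,2.4,2.4]}}

```text
t: 23.25
position: [0.5783, 0.0425, 0.0449]
tool_rot: [1.195, 1.219, -1.195]
force: [-0.6, 0.4, 0.0]
opening: 0.0239
```

```bash
python3 - <<'E'
from sp import *
s=sense();print(s["position"],s["force"],s["ft_torque"],s["opening"])
f=grab_frame("wrist");cv2.imwrite("pics/w18.png",f["pixels"][150:350,180:380,::-1].repeat(3,0).repeat(3,1));np.savez("pics/w18.npz",**f)
spacer(f)
E
```

```text
[0.57827578 0.04253081 0.04490413] [-0.60890373  0.37625063  0.03264445] [-0.02616187 -0.02091275  0.00808729] 0.023871358721985248
spacer [583.1  42.3] [66.2 11.8] 1.11 [ 261  202   26  125 2947]
```

View pics/w18.png

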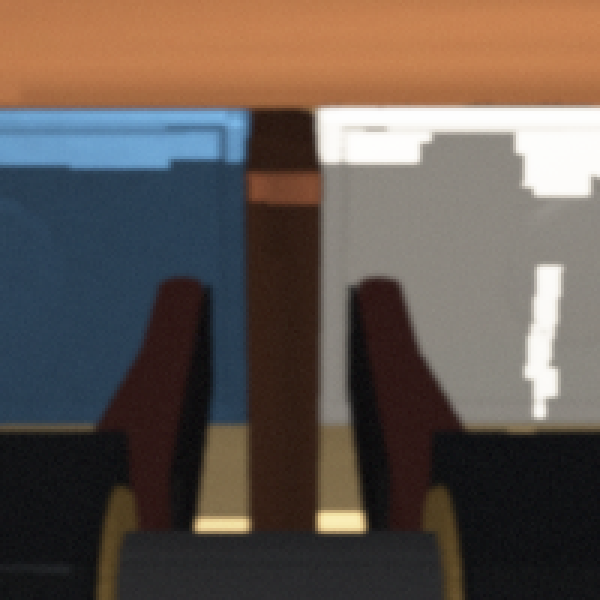

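Call:
{"api": "drive_tool", "payload": {"dp": [[0,0,0.03],[0,0,0.03],[0,0,0.03],[0,0,0.03],[0,0,0.03],[0,0,0.03],[0,0,0.03]], "turn": [[0,0,0],[0,0,0],[0,0,0],[0,0,0],[0,0,0],[0,0,0],[0,0,0]], "hand": [1.9,1.6,1.4,1.3,1.0,0.8,0.8], "grip_force": 5}}

```text
t: 23.88
position: [0.5786, 0.0421, 0.0453]
tool_rot: [1.194, 1.218, -1.194]
force: [-0.3, -4.1, 5.8]
opening: 0.012
```

```bash
python3 - <<'E'
from sp import *
s=sense();print(s["position"],s["force"],s["ft_torque"],s["opening"],T(s)[1])
E
```

```text
[0.57863623 0.04208934 0.04526906] [-0.29469769 -4.07525888  5.77356558] [-0.82109263  0.12639454 -0.0024211 ] 0.011950315255046834 [-5.11996676e-04  2.02640642e-02 -9.99794532e-01]
```

Call:
{"api": "drive_tool", "payload": {"dp": [[-0.05,0,0.04],[-0.1,0,0.08],[-0.1,0,0.08],[-0.1,0,0.08]], "turn": [[0,0,0],[0,0,0],[0,0,0],[0,0,0]], "hand": [0.8,0.8,0.8,0.8]}}

```text
t: 24.22
position: [0.5781, 0.0419, 0.0455]
tool_rot: [1.194, 1.219, -1.194]
force: [0.6, 0.0, -0.5]
opening: 0.0118
```

```bash
python3 - <<'E'
from sp import *
s=sense();print(s["position"],s["force"],s["ft_torque"],s["opening"],T(s)[1])
E
```

```text
[0.5781306  0.04194211 0.04550511] [ 0.63306864  0.02578372 -0.50631676] [-0.00181422  0.01009872 -0.00512518] 0.01182838428959059 [ 1.82635168e-04  2.01420026e-02 -9.99797113e-01]
```

Call:
{"api": "drive_tool", "payload": {"dp": [[-0.2,0,0],[-0.5,0,0],[-0.8,0,0],[-1.1,0,0],[-1.4,0,0],[-1.8,0,0],[-2.2,0,0],[-2.8,0,0],[-4,0,0],[-6,0,0],[-8,0,0],[-9,0,0],[-9,0,0]], "turn": [[0,0,0],[0,0,0],[0,0,0],[0,0,0],[0,0,0],[0,0,0],[0,0,0],[0,0,0],[0,0,0],[0,0,0],[0,0,0],[0,0,0],[0,0,0]], "hand": [0.8,0.8,0.8,0.8,0.8,0.8,0.8,0.8,0.8,0.8,0.8,0.8,0.8], "grip_force": 6}}

```text
t: 25.3
position: [0.5801, 0.0419, 0.1388]
tool_rot: [1.197, 1.215, -1.19]
force: [0.3, -0.4, -1.0]
opening: 0.0122
```

```bash
python3 - <<'E'
from sp import *
from m import *
s=sense();print(s["position"],s["force"],s["opening"],T(s).round(3))
f=grab_frame("wrist");cv2.imwrite("pics/w19.png",f["pixels"][:,:,::-1]);np.savez("pics/w19.npz",**f)
E
```

```text
[0.58011495 0.04185475 0.13875661] [ 0.29168204 -0.35096043 -1.01851161] 0.01221355586543973 [[ 0.005  1.     0.02 ]
 [ 0.     0.02  -1.   ]
 [-1.     0.005 -0.   ]]
```

View pics/w19.png

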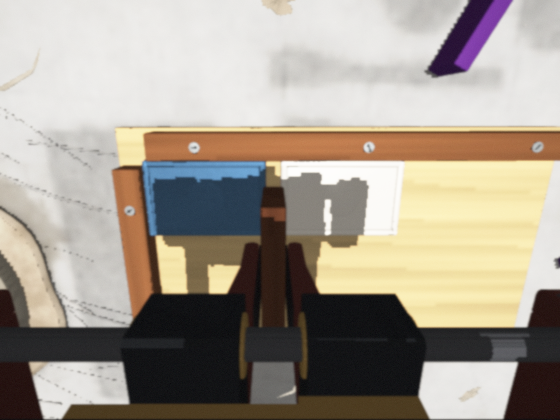

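Call:
{"api": "drive_tool", "payload": {"dp": [[0,-8.6,39.8],[0,-8.6,39.8],[0,-8.6,39.8],[0,-8.6,39.8],[0,-8.6,39.8],[0,-8.6,39.8],[0,-8.6,39.8],[0,-8.6,39.8],[0,-8.6,39.8],[0,-8.6,39.8],[0,-8.6,39.8],[0,-8.6,39.8],[0,-8.6,39.8],[3,-8.6,39.8],[6,-8.6,39.8],[7,-8.6,39.8],[7,-8.6,39.8],[7,-8.6,39.8]], "turn": [[-19.2,0,0],[-19.2,0,0],[-19.2,0,0],[-19.2,0,0],[-19.2,0,0],[-19.2,0,0],[-19.2,0,0],[-19.2,0,0],[-19.2,0,0],[-19.2,0,0],[-19.2,0,0],[-19.2,0,0],[-19.2,0,0],[-19.2,0,0],[-19.2,0,0],[-19.2,0,0],[-19.2,0,0],[-19.2,0,0]], "hand": [0.8,0.8,0.8,0.8,0.8,0.8,0.8,0.8,0.8,0.8,0.8,0.8,0.8,0.8,0.8,0.8,0.8,0.8], "grip_force": 12}}

```text
t: 26.85
position: [0.5005, -0.3567, 0.0655]
tool_rot: [0.943, 1.359, -0.943]
force: [0.2, 0.0, -1.5]
opening: 0.0119
```

```bash
python3 - <<'E'
from sp import *
s=sense();print(s["position"],s["force"],s["opening"],T(s).round(3))
f=grab_frame("wrist");cv2.imwrite("pics/w20.png",f["pixels"][:,:,::-1])
E
```

```text
[ 0.50046904 -0.3566523   0.06550634] [ 0.23831984  0.01714207 -1.51921573] 0.01191563756481143 [[-0.001  0.937  0.349]
 [ 0.001  0.349 -0.937]
 [-1.    -0.001 -0.001]]
```

View pics/w20.png

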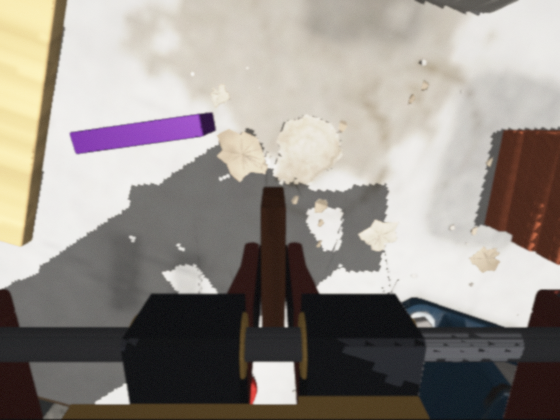

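Spacer is held upright above its old spot, clear of the purple look-alike. Lowering by about 32 mm until contact.

Call:
{"api": "drive_tool", "payload": {"dp": [[1.5,0,0],[2.5,0,0],[2.9,0,0],[3.1,0,0],[3.3,0,0],[3.4,0,0],[3.4,0,0]], "turn": [[0,0,0],[0,0,0],[0,0,0],[0,0,0],[0,0,0],[0,0,0],[0,0,0]], "hand": [0.8,0.8,0.8,0.8,0.8,0.8,0.8]}}

```text
t: 27.48
position: [0.5006, -0.3581, 0.0331]
tool_rot: [0.944, 1.356, -0.944]
force: [-2.4, 1.8, 7.7]
opening: 0.0117
```

Call:
{"api": "drive_tool", "payload": {"dp": [[-0.1,0,0],[-0.15,0,0],[-0.15,0,0],[-0.15,0,0],[-0.15,0,0],[-2,0,0],[-5,0,0],[-9,0,0],[-13,-1,-2],[-14,-1,-25],[-14,-1,-25],[-14,-1,-25],[-14,-1,-25],[-14,-1,-25],[-14,-1,-25],[-14,-1,-25]], "turn": [[0,0,0],[0,0,0],[0,0,0],[0,0,0],[0,0,0],[0,0,0],[0,0,0],[0,0,0],[0,0,0],[19.2,0,0],[19.2,0,0],[19.2,0,0],[19.2,0,0],[19.2,0,0],[19.2,0,0],[19.2,0,0]], "hand": [0.8,1.4,2,2.6,3,3,3,3,3,3,3,3,3,3,3,3]}}

```text
t: 28.82
position: [0.4012, -0.1235, 0.1716]
tool_rot: [1.192, 1.223, -1.193]
force: [-0.3, -0.1, -0.1]
opening: 0.0302
```

```bash
python3 - <<'E'
from sp import *
s=sense();print(s["position"],s["force"],s["opening"],T(s).round(3))
for n in("wrist","top"):
    f=grab_frame(n);cv2.imwrite(f"pics/{n}21.png",f["pixels"][:,:,::-1]);np.savez(f"pics/{n}21.npz",**f)
E
```

```text
[ 0.40115642 -0.12348969  0.17159251] [-0.32194699 -0.123462   -0.06757803] 0.030231140418777364 [[-0.002  1.     0.023]
 [ 0.001  0.023 -1.   ]
 [-1.    -0.002 -0.001]]
```

View pics/wrist21.png

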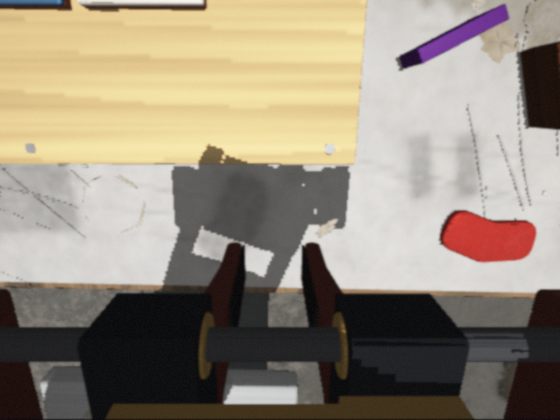

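View pics/top21.png

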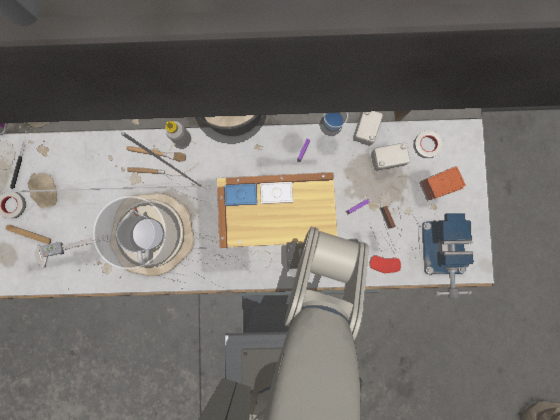

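Call:
{"api": "drive_tool", "payload": {"dp": [[0,15.3,-15],[0,15.3,-15],[0,15.3,-15],[0,15.3,-15],[0,15.3,-15],[0,15.3,-15],[0,15.3,-15],[0,15.3,-15],[0,15.3,-15]], "turn": [[0,0,0],[0,0,0],[0,0,0],[0,0,0],[0,0,0],[0,0,0],[0,0,0],[0,0,0],[0,0,0]], "hand": [3,3,3,3,3,3,3,3,3]}}

```text
t: 29.67
position: [0.5529, 0.0246, 0.1712]
tool_rot: [1.194, 1.219, -1.197]
force: [0.2, -0.0, -0.6]
opening: 0.03
```

```bash
python3 - <<'E'
from sp import *
from m import *
s=sense();print(s["position"],s["force"],s["opening"])
f=grab_frame("wrist");cv2.imwrite("pics/w22.png",f["pixels"][:,:,::-1]);np.savez("pics/w22.npz",**f)
tiles(f,(60,100,275,270),(270,100,440,260))
t=np.load("pics/top21.npz");spacer(t,.042,.05,(.5,-.355))
E
```

```text
[0.55291395 0.02459481 0.17116107] [ 0.24281156 -0.04416889 -0.56521519] 0.02996325772314355
blue [585.4  98.3] [63.6 99.5] 1.23 [ 133  122  115   72 7784] [[552.5, 147.39999389648438], [554.7000122070312, 47.900001525878906], [618.2000122070312, 49.29999923706055], [616.0999755859375, 148.6999969482422]]
white [587.5 -17.5] [63.6 91.1] 1.08 [ 270  122  105   72 7210] [[554.7999877929688, 27.399999618530273], [556.5, -63.70000076293945], [620.2000122070312, -62.5], [618.5, 28.600000381469727]]
spacer [ 500.6 -356. ] [68.3 12.1] 19.79 [384 206  11  22  85]
```

View pics/w22.png

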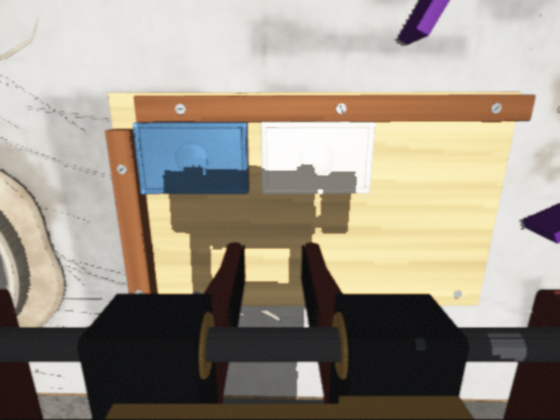

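```bash
python3 - <<'E'
from m import *
f=np.load("pics/w22.npz");tiles(f,(100,100,275,270),(254,118,440,260))
board(f,lc=(380,500),lr=(100,150),er=(200,285),ec=(110,170))
cv2.imwrite("pics/w22c.png",cv2.resize(f["pixels"][90:210,110:390,::-1],None,fx=2.8,fy=2.8,interpolation=cv2.INTER_CUBIC))
E
```

```text
blue [585.4  98.3] [63.6 99.5] 1.23 [ 133  122  115   72 7784] [[552.5, 147.39999389648438], [554.7000122070312, 47.900001525878906], [618.2000122070312, 49.29999923706055], [616.0999755859375, 148.6999969482422]]
white [587.4 -13.7] [63.6 98.8] 1.08 [ 261  122  114   72 7751] [[554.7000122070312, 35.099998474121094], [556.5, -63.70000076293945], [620.2000122070312, -62.5], [618.2999877929688, 36.29999923706055]]
line ang -88.91 pt [ 622.2 -117.2] rms 0.29 40
line ang 1.26 pt [500.9 147.6] rms 0.19 29
corner [617.1 150.2]
```

View pics/w22c.png

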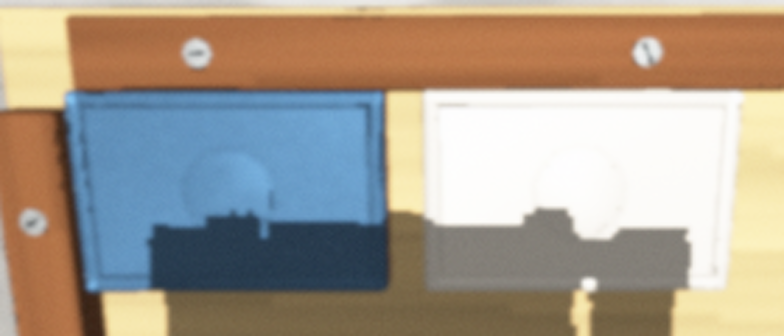

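```bash
python3 -c "
from cell import *
print(sign_off())"
```

```text
the job is handed in; nothing more can be done
None
```

The job is done and handed in at about 30 s of the 72 s allowed.

I pushed the blue tile against both fences, with the force rising to 11–18 N at contact. I then pushed the white tile along the long fence until the spacer was held tight between the two tiles. After gripping the spacer I shifted the hand slightly until the side load read about zero (it was 4 N). I then drew the spacer straight up and stood it back on the bench, right of the board, where it came from.

**Last checks, from the wrist and top cameras:**
- **Joint:** the tile centres are 112.0 mm apart along the fence, which gives the 12 mm joint. The TCP positions at contact agree, at 111.9 mm.
- **Square and flush:** both tiles measure 1.1–1.2° in yaw, matching the board's 1.1–1.3°, and both look flush to the long fence.
- **Spacer:** it stands at about (0.501, -0.356) m with its top found at standing height.
- **Other things:** they look unmoved in the top view, which I judged by eye only.
- **Robot:** it finished clear of everything.

The checks agree to within 1–2 mm. The corner re-measured about 1 mm off my first reading, within the camera calibration.

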